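# Load a connector test station, run it and bring the carriage back

## Robot

A 6-joint arm with a two-finger parallel gripper is mounted at the origin on the work surface. World frame = base frame: x ahead of the robot, y to its left, z up, the work surface at z = 0. Lengths are in m, angles in rad, forces in N, time in s.
With the tool pointing down it reaches from about 0.3 to 0.775 m from the base axis. Payload 14.6 kg.
Tool frame: the origin (TCP) lies midway between the tips of the shut fingers; the grasp point (between the pads) lies 19 mm behind it (ctrl.pinch_z is the z of the grasp point in the tool frame, in m); z points along the fingers, y is the line along which they close (so a half turn about z gives the same grasp; the last joint's range is limited). The gripper opens to 94 mm and grips with 3 to 60 N. Pads are 16 mm wide; open, the fingers measure 119 mm over their backs; the gripper's body (75 mm by 177 mm) begins 78 mm behind the grasp point.
Start: joints at [-1.412, 0.3, 1.521, -0, 1.321, -0.067], TCP at [0.123, -0.536, 0.205] pointing down, gripper open.
Joint ranges: [-3.03, 3.03], [-0.79, 2.21], [0.23, 2.52], [-1.04, 4.18], [0, 3.07], [-2.55, 2.55]. Speed limits (rad/s): [2.22, 2.22, 2.57, 3.14, 3.14, 3.14].

## Interface

Orientations are given as [roll, pitch, yaw] about the fixed x, y, z axes, in that order (R = Rz(yaw) Ry(pitch) Rx(roll)).
In Python, from station import ctrl, camera, ticket gives the robot as it stands. The module is installed in compiled form; this text tells all that it offers.
- The arm moves only by the shell command python3 -m inch 'ROWS' [FORCE]. ROWS is text: rows parted by semicolons, each of 7 numbers parted by spaces: the opening, from -1 (shut) to 1 (fully open), then the shift along the tool's x, y, z in units of 0.03 m (1.0 is 0.03 m), then the turn, a rotation vector about the tool's x, y, z in units of 10 degrees (1.0 is 10 degrees). In form: grip dx dy dz rx ry rz; .... A call has 1 to 10 rows; each row shifts and turns the commanded pose from where the row before left it, along the tool's axes as they then stand; what a row does not reach is not made up. A row lasts 1/8 s, in which the tool goes at most 62.5 mm and 10.7 degrees, less where a joint would pass 70% of its speed; a pose out of reach is approached as far as the arm can. A call with a number of a shift or a turn outside -1 to 1 is refused whole. A call with a gripper value outside its range is refused whole. The fingers move at their own pace and stop on an object; FORCE is the grip in N (left out, the last holds). Time passes only in rows, so rows that do not move let the fingers close. It gives the time, the measured TCP pose, the force, the opening and the grip force at its end, in the units of the state.
- ctrl.get_obs(): the state, without advancing time (a new reading comes with each control period).
- camera(name): name is "side" or "top" or "wrist"; returns a dict with "img" (480x640x3 uint8, blue, green, red), "range_z" (480x640 float32, m along the optical axis (not along the pixel's ray), 0 where there is no reading), "intrinsics" (3x3 intrinsics, pixels), "k1" (the pictures are not rectified: a ray, as slopes to the right and down, at radius r is drawn at 1 + k1 r^2 times it, then the intrinsics apply), "view" (4x4, takes a point from world to camera coordinates). Camera axes: x right, y down, z forward; pixel columns grow to the right and rows downward; lengths in m; the calibration is good to about 2 mm. A picture is of the moment at which its call begins.
- ticket.hand_in(): hands the job in; it is judged then, once.
The state is a dict: "time_s": time; "qpos": joint angles; "joint_vel": joint speeds; "tau": joint torques, N m; "ee_pos": TCP position; "eef_rot": TCP orientation; "force": force on the tool from outside, world axes, zero at the start; "moment": the same for the moment, N m; "grip_width": finger opening in m; "grip_force": force on a finger pad.
Only numpy, scipy, OpenCV 4.12 (cv2) and the standard library are available. Lean on these libraries where they do the work, as an engineer would, in place of code of your own. Each camera call takes 0.05 s, during which the arm holds its last target. There are 200 camera calls.

## Task

Pull the test station's carriage out by its handle to its loading stop and press every black connector block on the bench fully home into a recess of its own size. Then slide the loaded carriage all the way in under the test head to the far stop, press the start button fully down and let it go, and pull the carriage back out to the loading stop with all blocks still seated. Leave the other things on the bench where they are.

Things in the scene. Friction and masses are not known exactly. Their poses are not given: they have to be found in the camera images.
- station: fixed test station: 100 x 540 mm aluminium base plate, 12 mm thick, reaching from y = -290 to +250 mm; origin on the bench at the mid-width of the slide; its y runs along the slide, towards the head. The grey head overhangs the slide from y = 75 to 225 mm, x = -38 to +88 mm, underside 100 mm and top 175 mm above the bench, open towards the robot (-x)
- carriage (a joint): position of the white carriage (76 mm along x, 200 mm along y, top 52 mm above the bench) along the station's +y, in m: 0 at the loading stop (out), 0.25 at the far stop under the head; both are hard stops. Stays where it is left (about 3 N friction)
- handle (a point): grip point of the carriage's upright black handle plate, at the carriage's -y end: 44 mm along x, 12 mm thick along y, top 15 mm above this point; pinch it along y from above. Axes those of the carriage. The handle stands 26 mm from the carriage's end (face to face)
- recess_w0 (a point): wide recess in the carriage, 43 mm along x by 53 mm along y (3 mm more than the block), 12 mm deep; the point is the centre of its floor, axes those of the carriage; the carriage's top is 12 mm above this point, so a seated block stands 24 mm proud. Block x must lie along recess x
- recess_w1 (a point): wide recess in the carriage, 43 mm along x by 53 mm along y (3 mm more than the block), 12 mm deep; the point is the centre of its floor, axes those of the carriage; the carriage's top is 12 mm above this point, so a seated block stands 24 mm proud. Block x must lie along recess x
- recess_n0 (a point): narrow recess in the carriage, 43 mm along x by 31 mm along y (3 mm more than the block), 12 mm deep; the point is the centre of its floor, axes those of the carriage; the carriage's top is 12 mm above this point, so a seated block stands 24 mm proud. Block x must lie along recess x
- recess_n1 (a point): narrow recess in the carriage, 43 mm along x by 31 mm along y (3 mm more than the block), 12 mm deep; the point is the centre of its floor, axes those of the carriage; the carriage's top is 12 mm above this point, so a seated block stands 24 mm proud. Block x must lie along recess x
- wide_a: loose black plastic connector block, 40 mm along its x, 50 mm along its y, 36 mm tall, two rows of brass contacts on top; origin at the centre of its underside, z up. May be absent in a given start. Either way round fits (half turn about z)
- wide_b: loose black plastic connector block, 40 mm along its x, 50 mm along its y, 36 mm tall, two rows of brass contacts on top; origin at the centre of its underside, z up. May be absent in a given start. Either way round fits (half turn about z)
- narrow_a: loose black plastic connector block, 40 mm along its x, 28 mm along its y, 36 mm tall, two rows of brass contacts on top; origin at the centre of its underside, z up. May be absent in a given start. Either way round fits (half turn about z)
- narrow_b: loose black plastic connector block, 40 mm along its x, 28 mm along its y, 36 mm tall, two rows of brass contacts on top; origin at the centre of its underside, z up. May be absent in a given start. Either way round fits (half turn about z)
- start (a joint): travel of the start button in m: 0 released, 0.006 fully down (about 5 N, springs back)
- start_top (a point): centre of the top face of the start button, a black button of 32 mm diameter in a low grey housing on the bench to the left, pressed straight down
- tape: bystander: cardboard-coloured tape roll, 60 mm across, 19 mm high; leave it
- driver: bystander: screwdriver; leave it
- spanner: bystander: wrench; leave it
- jar: bystander: small jar, 56 mm across, 65 mm high; leave it
- cover: bystander: flat aluminium cover plate, 50 x 90 x 8 mm; leave it
- screwcup: bystander: steel bowl, 70 mm across; leave it
Things that resemble listed ones, but are neither listed nor needed, are in the scene too. What is shaped like the wide_b but orange, purple or turquoise is not meant.

How it is judged:
By the outcome, as a careful person would: the job done as asked, in the order asked, and still so for the second after the job is handed in, with the robot touching nothing.
Of wide_a, wide_b, narrow_a, narrow_b only 3 to 4 are there at a start; the rules pass over those that are not, and their reading is None.
At some moment in a run one of wide_a, wide_b, narrow_a, narrow_b may be knocked a few centimetres aside while the robot is not near it.
It also fails if it takes over 210 s, if anything falls off the work surface, if the arm or the gripper's body presses on something with over 40 N, if the wrist force passes 120 N, or if a joint passes its speed limit or range.

## Working session

There is one attempt and no reset: what is moved stays moved. The work goes in short steps, Python scripts to look and compute and a shell command to move; the robot and the scene stay as the last step left them, time stands still between calls to the robot, and variables do not carry over. Pictures are saved under pics/ and viewed, at most 14 in all, crops included, and the job is handed in when it is done.

```bash
mkdir -p pics; cat > h.py <<'E'
import numpy as np, cv2
from station import ctrl, camera
def pt(c,u,v,z=None):
    """pixel -> world; on plane z or via depth"""
    K=c["intrinsics"];k1=c["k1"]
    d=np.array([(u-K[0,2])/K[0,0],(v-K[1,2])/K[1,1]]);s=d.copy()
    for _ in range(20): s=d/(1+k1*(s@s))
    V=c["view"];R=V[:3,:3];o=-R.T@V[:3,3]
    if z is None:
        p=np.array([s[0],s[1],1])*c["range_z"][int(v),int(u)]
        return R.T@p+o
    w=R.T@np.array([s[0],s[1],1]);return o+w*(z-o[2])/w[2]
def px(c,p):
    q=c["view"][:3,:3]@np.array(p)+c["view"][:3,3];s=q[:2]/q[2];s=s*(1+c["k1"]*(s@s));K=c["intrinsics"]
    return K[0,0]*s[0]+K[0,2],K[1,1]*s[1]+K[1,2]
E
python3 - <<'E'
from h import *
for n in("top","side","wrist"):
    c=camera(n);cv2.imwrite(f"pics/{n}0.png",c["img"]);print(n,c["intrinsics"].tolist(),c["k1"],np.round(np.linalg.inv(c["view"]),3).tolist())
o=ctrl.get_obs();print(o["ee_pos"],o["eef_rot"],o["grip_width"],ctrl.pinch_z)
E
```

```text
top [[592.7813516184041, 0.0, 321.8222853183801], [0.0, 592.7813516184041, 234.15500965082714], [0.0, 0.0, 1.0]] 0.043769481229114476 [[-0.004, -0.998, 0.061, 0.413], [-1.0, 0.004, -0.003, -0.018], [0.002, -0.061, -0.998, 1.461], [0.0, 0.0, 0.0, 1.0]]
side [[596.6016438734661, 0.0, 320.280217245993], [0.0, 596.6016438734661, 238.7996281107757], [0.0, 0.0, 1.0]] 0.007730796722848743 [[0.982, -0.088, 0.169, 0.257], [-0.19, -0.535, 0.823, -1.059], [0.018, -0.84, -0.542, 0.773], [0.0, 0.0, 0.0, 1.0]]
wrist [[431.57846076924477, 0.0, 328.6521536068932], [0.0, 431.57846076924477, 239.33351995222702], [0.0, 0.0, 1.0]] -0.07193001743611731 [[0.223, -0.936, -0.271, 0.202], [-0.975, -0.214, -0.061, -0.517], [-0.001, 0.278, -0.961, 0.385], [0.0, 0.0, 0.0, 1.0]]
[ 0.12308293 -0.53585019  0.20503133] [-3.14073850e+00 -3.85468159e-05  2.25761502e-01] 0.09386346845503317 -0.0188
```

View pics/top0.png

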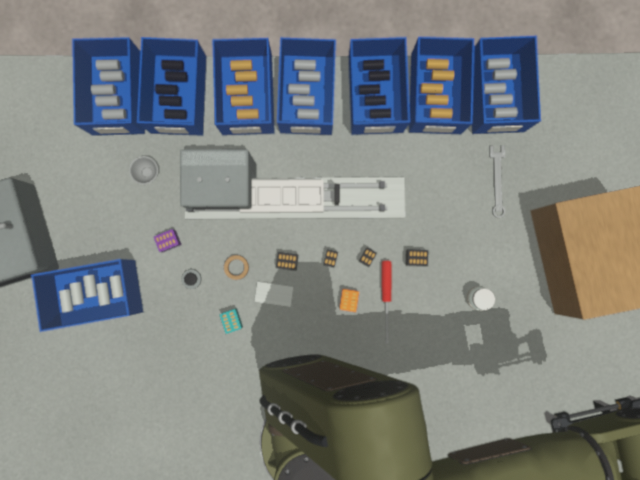

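View pics/side0.png

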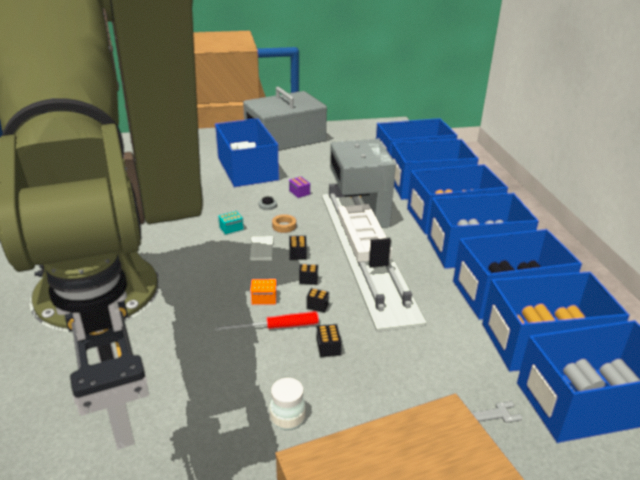

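The top view (up is +x, left is +y) shows:
- **Black blocks:** (287,260) wide, (330,257) narrow, (368,256) narrow and (417,257) wide.
- **Station:** head at (215,178), recesses around (290,194), handle at about (335,194).
- **Start button:** (192,278).

What could be mistaken for the targets:
- **Blocks:** orange (349,300), purple (167,240) and turquoise (231,320) blocks, and black parts in the bins at (172,87) and (375,87).
- **Button:** the bowl at (145,168).

By colour, I choose the four black blocks.

```bash
cat >> h.py <<'E'
def blocks(c,zt=.036,roi=None,lo=60,amin=150):
    """black blocks: mask black+brass contacts closed, contour rays onto top plane, minAreaRect in world"""
    im=c["img"];m=(im.max(2)<lo).astype(np.uint8)
    if roi: k=np.zeros_like(m);k[roi[1]:roi[3],roi[0]:roi[2]]=1;m*=k
    m=cv2.morphologyEx(m,cv2.MORPH_CLOSE,np.ones((7,7)))
    out=[]
    for q in cv2.findContours(m,cv2.RETR_EXTERNAL,cv2.CHAIN_APPROX_NONE)[0]:
        if cv2.contourArea(q)<amin: continue
        w=np.array([pt(c,u,v,zt)[:2] for u,v in q[:,0]],np.float32)
        out.append((cv2.minAreaRect(w*1000),q[:,0].mean(0)))
    return out
E
python3 - <<'E'
from h import *
c=camera("top");im=c["img"]
cv2.imwrite("pics/crop1.png",cv2.resize(im[140:330,140:440],None,fx=2.6,fy=2.6,interpolation=cv2.INTER_CUBIC))
for b in blocks(c,roi=(170,230,440,300),amin=60): print(np.round(b[0][0],1),np.round(b[0][1],1),round(b[0][2],1),b[1])
for n,u,v,z in [("plateTR",405,178,.012),("plateBR",404,218,.012),("plateBL",185,218,.012),("handle",335,194,.09),("button",192,278,.03),("carrBL",253,209,.052),("carrBR",323,211,.052),("carrTR",322,181,.052)]:
    print(n,np.round(pt(c,u,v,z),4),np.round(pt(c,u,v),4))
E
```

```text
plateTR [ 0.6383 -0.2274  0.012 ] [ 0.6398 -0.2288  0.0026]
plateBR [ 0.5396 -0.2238  0.012 ] [ 0.541  -0.2262 -0.0049]
plateBL [0.5416 0.3122 0.012 ] [0.5417 0.3125 0.0106]
handle [ 0.5894 -0.053   0.09  ] [ 0.5881 -0.0528  0.0999]
button [0.3954 0.2899 0.03  ] [0.3954 0.2902 0.0286]
carrBL [0.559  0.1418 0.052 ] [0.559  0.1418 0.0522]
carrBR [ 0.5536 -0.0251  0.052 ] [ 0.5578 -0.0253  0.0103]
carrTR [ 0.6257 -0.023   0.052 ] [ 0.6259 -0.023   0.0505]
```

View pics/crop1.png

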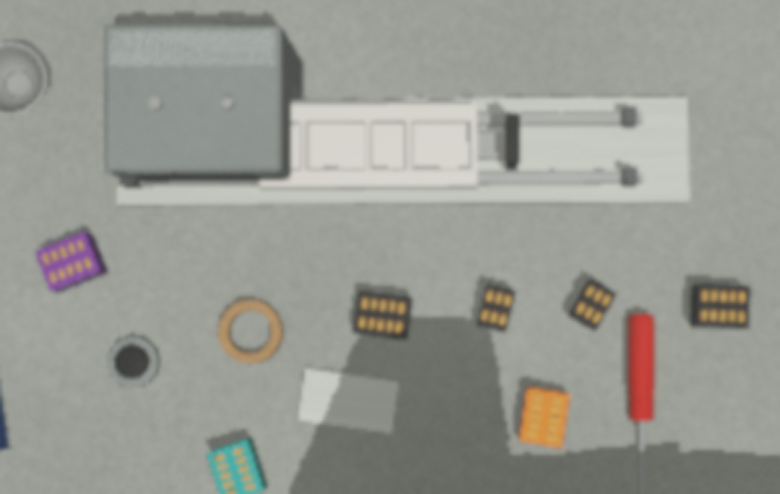

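The crop confirms four black blocks: wide at (287,260), narrow at (330,257), narrow at (368,256), wide at (417,257). It also shows the black button at (192,278) and the handle at (336,194). Next I measure the blocks using a height mask.

```bash
cat >> h.py <<'E'
def cloud(c):
    v,u=np.mgrid[:480,:640];K=c["intrinsics"]
    s=cv2.undistortPoints(np.stack([u,v],-1).reshape(-1,1,2).astype(np.float64),K,np.array([c["k1"],0,0,0,0.]))[:,0].reshape(480,640,2)
    z=c["range_z"];p=np.dstack([s,np.ones((480,640))])*z[...,None]
    R=c["view"][:3,:3];return (p-c["view"][:3,3])@R
def tops(c,box,z0,z1,amin=40,show=True,sat=True):
    P=cloud(c);m=((P[...,0]>box[0])&(P[...,0]<box[1])&(P[...,1]>box[2])&(P[...,1]<box[3])&(P[...,2]>z0)&(P[...,2]<z1)).astype(np.uint8)
    out=[]
    for q in cv2.findContours(m,cv2.RETR_EXTERNAL,cv2.CHAIN_APPROX_NONE)[0]:
        if cv2.contourArea(q)<amin: continue
        k=np.zeros_like(m);cv2.drawContours(k,[q],-1,1,-1);k&=m
        w=P[k>0];r=cv2.minAreaRect((w[:,:2]*1000).astype(np.float32))
        out.append((r,np.median(w[:,2])*1000,cv2.mean(c["img"],k)[:3]))
        if show:print("c",np.round(r[0],1),"size",np.round(r[1],1),"ang",round(r[2],1),"z",round(out[-1][1],1),"mean",np.round(w.mean(0)*1000,1),"bgr",np.round(out[-1][2]))
    return out
E
python3 - <<'E'
from h import *
c=camera("top")
print("blocks");tops(c,(.3,.53,-.3,.25),.022,.05)
print("handle");tops(c,(.5,.7,-.2,-.035),.08,.14,10)
print("carr");tops(c,(.5,.7,-.2,.135),.045,.06)
print("head");tops(c,(.5,.75,.05,.4),.15,.2)
print("btn");tops(c,(.36,.43,.25,.33),.015,.05)
d=camera("side");print("handle side");tops(d,(.55,.63,-.2,-.035),.08,.14,10)
print(np.round(pt(d,380,242),4),np.round(pt(d,380,238),4))
E
```

```text
blocks
c [306.5 201.8] size [21.3 40.3] ang 15.5 z 37.3 mean [308.5 199.5  36.9] bgr [146. 162. 108.]
c [340.1 -85.7] size [41.2 50. ] ang 81.1 z 36.6 mean [340.4 -85.5  36.5] bgr [ 78. 146. 203.]
c [ 384.9 -177.1] size [98.8 24.2] ang 0.2 z 25.8 mean [ 386.6 -177.1   25.8] bgr [ 60.  66. 186.]
c [434.8  63.7] size [50.2 41.1] ang 82.1 z 36.2 mean [434.8  63.5  36.3] bgr [ 77.  99. 112.]
c [ 441.9 -250.3] size [50.1 41.1] ang 87.1 z 36.5 mean [ 441.5 -249.7   36.1] bgr [ 79. 101. 114.]
c [441.2 -41.7] size [27.4 40.8] ang 75.6 z 37.2 mean [441.1 -41.6  37.1] bgr [ 82. 106. 120.]
c [ 443.9 -131.5] size [28.3 40.7] ang 61.0 z 36.5 mean [ 443.9 -131.3   36.2] bgr [ 81. 105. 119.]
handle
c [590.  -56.2] size [11.7 43.1] ang 89.6 z 100.7 mean [589.4 -56.3 100. ] bgr [83. 86. 85.]
carr
c [590.8  42.8] size [ 77.1 184.3] ang 0.3 z 52.0 mean [591.1  50.4  51.8] bgr [196. 203. 204.]
head
c [613.8 213.4] size [130.6 149.2] ang 0.2 z 175.7 mean [613.1 212.2 175.1] bgr [142. 147. 141.]
btn
c [395.3 292.3] size [37.5 33.7] ang 89.5 z 22.5 mean [394.1 294.7  22.1] bgr [80. 82. 80.]
handle side
c [590.6 -60.7] size [46.1 20.4] ang 3.3 z 93.7 mean [589.1 -63.8  93.2] bgr [55. 56. 57.]
[ 0.5885 -0.0629  0.0956] [ 0.5907 -0.054   0.0997]
```

The four blocks, the handle (590, -56, top at 100 mm) and the button are all located. I'll go to the handle first.

```bash
cat >> h.py <<'E'
from scipy.spatial.transform import Rotation as Ro
def need(x,y,z,yaw):
    """print remaining shift (tool units, after turning) and turn about tool z"""
    o=ctrl.get_obs();R0=Ro.from_euler("xyz",o["eef_rot"]);R1=Ro.from_euler("xyz",[np.pi,0,np.radians(yaw)])
    d=np.array([x,y,z])-o["ee_pos"]
    print("t",round(o["time_s"],2),"turn",np.round(np.degrees((R0.inv()*R1).as_rotvec())/10,3),"shift@target",np.round(R1.inv().apply(d)/.03,3),"shift@now",np.round(R0.inv().apply(d)/.03,3),"w",round(o["grip_width"],4),"F",np.round(o["force"],1),"gf",round(o["grip_force"],1),"q6",round(o["qpos"][5],2))
E
python3 -m inch '1 0 0 0 0 0 0.65; 1 0 0 0 0 0 0.643; 1 0.97 -1 0 0 0 0; 1 0.97 -1 0 0 0 0; 1 0.97 -1 0 0 0 0; 1 0.97 -1 0 0 0 0; 1 0.97 -1 0 0 0 0; 1 0.97 -1 0 0 0 0; 1 0.97 -1 0 0 0 0; 1 0.97 -1 0 0 0 0' 20
python3 -c "
from h import *;need(.59,-.0562,.07,0)"
```

```text
time_s: 1.55
ee_pos: [0.3567, -0.2949, 0.2055]
eef_rot: [3.141, -0.0, 0.0]
force: [0.1, -0.7, 0.0]
grip_width: 0.0941
grip_force: 0.0
t 1.55 turn [ 0.001 -0.001  0.001] shift@target [ 7.775 -7.957  4.518] shift@now [ 7.776 -7.957  4.518] w 0.0941 F [ 0.1 -0.7  0. ] gf 0.0 q6 0.8
```

```bash

python3 -m inch '1 0.97 -0.995 0 0 0 0; 1 0.97 -0.995 0 0 0 0; 1 0.97 -0.995 0 0 0 0; 1 0.97 -0.995 0 0 0 0; 1 0.97 -0.995 0 0 0 0; 1 0.97 -0.995 0 0 0 0; 1 0.97 -0.995 0 0 0 0; 1 0.97 -0.995 0 0 0 0; 1 0 0 0 0 0 0'
python3 -c "
from h import *;need(.59,-.0562,.07,0)"
```

```text
time_s: 2.68
ee_pos: [0.5896, -0.0554, 0.2048]
eef_rot: [-3.141, 0.001, 0.003]
force: [-0.6, 0.0, -0.3]
grip_width: 0.0938
grip_force: 0.0
t 2.67 turn [-0.002  0.004  0.016] shift@target [0.015 0.028 4.492] shift@now [0.018 0.029 4.492] w 0.0938 F [-0.6  0.  -0.3] gf 0.0 q6 1.41
```

```bash

python3 -m inch '1 0 0.03 0.9 0 0 0; 1 0 0 0.9 0 0 0; 1 0 0 0.9 0 0 0; 1 0 0 0.9 0 0 0; 1 0 0 0.89 0 0 0; -1 0 0 0 0 0 0;-1 0 0 0 0 0 0;-1 0 0 0 0 0 0;-1 0 0 0 0 0 0;-1 0 0 0 0 0 0' 20
python3 -c "
from h import *;need(.59,-.169,.07,0)"
```

```text
time_s: 3.92
ee_pos: [0.5888, -0.0581, 0.0711]
eef_rot: [3.142, -0.001, 0.0]
force: [-0.0, 0.5, -0.0]
grip_width: 0.0473
grip_force: 0.0
t 3.92 turn [ 0.    -0.003  0.001] shift@target [0.04  3.697 0.037] shift@now [0.04  3.697 0.037] w 0.0473 F [-0.   0.5 -0. ] gf 0.0 q6 1.41
```

```bash

python3 -m inch '-1 0 0 0 0 0 0;-1 0 0 0 0 0 0;-1 0 0 0 0 0 0;-1 0 0 0 0 0 0;-1 0 0 0 0 0 0;-1 0 0.4 0 0 0 0;-1 0 0.5 0 0 0 0;-1 0 0.5 0 0 0 0;-1 0 0.5 0 0 0 0;-1 0 0.5 0 0 0 0' 25
python3 -c "
from h import *;need(.59,-.169,.07,0)"
```

```text
time_s: 5.18
ee_pos: [0.5887, -0.1313, 0.0707]
eef_rot: [-3.142, -0.0, -0.0]
force: [2.4, 3.8, -1.8]
grip_width: 0.0116
grip_force: 25.0
t 5.17 turn [-0.    -0.001 -0.001] shift@target [0.043 1.258 0.024] shift@now [0.043 1.258 0.024] w 0.0116 F [ 2.4  3.8 -1.8] gf 25.0 q6 1.29
```

```bash

python3 -m inch '-1 0 0.4 0 0 0 0;-1 0 0.4 0 0 0 0;-1 0 0.3 0 0 0 0;-1 0 0.1 0 0 0 0;-1 0 0.1 0 0 0 0;-1 0 0 0 0 0 0'
python3 -c "
from h import *;need(.59,-.169,.07,0)"
```

```text
time_s: 5.92
ee_pos: [0.5887, -0.1694, 0.0707]
eef_rot: [3.141, -0.0, 0.0]
force: [3.3, -2.2, -3.3]
grip_width: 0.0119
grip_force: 25.0
t 5.92 turn [ 0.003 -0.001  0.001] shift@target [ 0.042 -0.012  0.025] shift@now [ 0.042 -0.012  0.025] w 0.0119 F [ 3.3 -2.2 -3.3] gf 25.0 q6 1.23
```

```bash

python3 -m inch '-1 0 0.08 0 0 0 0;-1 0 0.08 0 0 0 0;-1 0 0 0 0 0 0;-1 0 0 0 0 0 0'
python3 -m inch '-1 0 0.06 0 0 0 0;-1 0 0 0 0 0 0;-1 0 0 0 0 0 0'
```

```text
time_s: 6.42
ee_pos: [0.5887, -0.1741, 0.0708]
eef_rot: [3.141, -0.0, 0.0]
force: [4.0, -0.5, -3.4]
grip_width: 0.0117
grip_force: 25.0
time_s: 6.8
ee_pos: [0.5887, -0.1757, 0.0707]
eef_rot: [3.142, -0.0, 0.0]
force: [4.8, -0.1, -3.4]
grip_width: 0.0121
grip_force: 25.0
```

```bash

for i in 1 2 3; do python3 -m inch '-1 0 0.08 0 0 0 0;-1 0 0.08 0 0 0 0;-1 0 0 0 0 0 0' | grep -E "ee_pos|force: \["; done
```

```text
ee_pos: [0.5887, -0.1806, 0.0707]
force: [4.5, 1.1, -2.9]
ee_pos: [0.5887, -0.1854, 0.0708]
force: [4.9, 1.9, -3.1]
ee_pos: [0.5887, -0.1902, 0.0708]
force: [5.0, 1.1, -4.0]
```

```bash

for i in 1 2 3; do python3 -m inch '-1 0 0.08 0 0 0 0;-1 0 0.08 0 0 0 0;-1 0 0 0 0 0 0' | grep -E "ee_pos|force: \["; done; python3 - <<'E'
from h import *
c=camera("top");cv2.imwrite("pics/t2.png",cv2.resize(c["img"][140:330,140:440],None,fx=2.6,fy=2.6,interpolation=cv2.INTER_CUBIC));tops(c,(.5,.7,-.3,.135),.045,.06)
E
```

```text
ee_pos: [0.5887, -0.195, 0.0707]
force: [4.7, 2.0, -2.8]
ee_pos: [0.5887, -0.1958, 0.0707]
force: [2.8, 26.9, 3.3]
ee_pos: [0.5887, -0.1971, 0.0705]
force: [1.1, 50.2, 8.9]
c [590.9 -50.3] size [179.5  76.1] ang 89.8 z 52.2 mean [589.7 -40.3  52.1] bgr [171. 178. 179.]
```

View pics/t2.png

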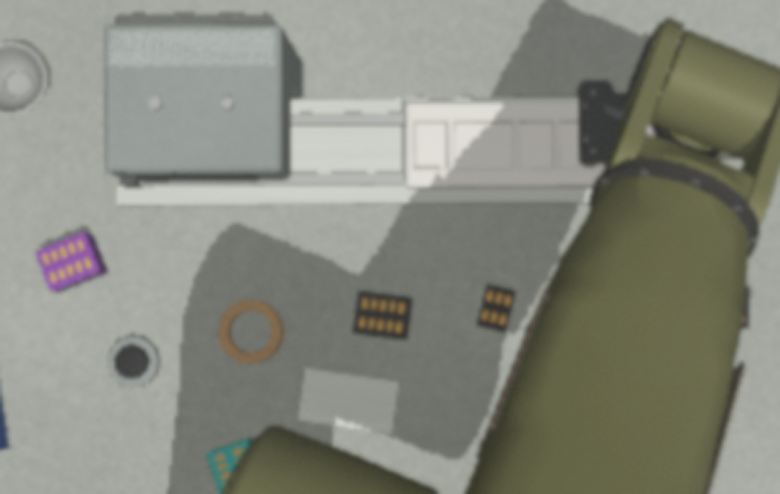

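The carriage is at the loading stop: handle at y=-0.1955, and the recesses run narrow, wide, narrow, wide from crop x=430 to x=575. I'll ease off, release and lift.

```bash

python3 -m inch '-1 0 -0.28 0 0 0 0;-1 0 0 0 0 0 0;1 0 0 0 0 0 0;1 0 0 0 0 0 0;1 0 0 0 0 0 0;1 0 0 -0.9 0 0 0;1 0 0 -1 0 0 0;1 0 0 -1 0 0 0;1 0 0 -1 0 0 0; 1 0 0 0 0 0 0'
python3 -m inch '1 0 0 0 0 0 -0.9;1 0 0 0 0 0 -0.9;1 0 0 0 0 0 -0.9;1 0 0 0 0 0 -0.9;1 0 0 0 0 0 -0.9;1 0 0 0 0 0 -0.9;1 0 0 0 0 0 -0.9;1 0 0 0 0 0 -0.9;1 0 0 0 0 0 -0.9;1 0 0 0 0 0 -0.11'
python3 -c "
from h import *;need(.4348,.0637,.15,82.1)"
```

```text
time_s: 10.35
ee_pos: [0.5894, -0.1966, 0.19]
eef_rot: [3.14, -0.004, -0.0]
force: [0.8, 0.3, -0.7]
grip_width: 0.0882
grip_force: 0.0
time_s: 11.6
ee_pos: [0.5883, -0.1961, 0.1865]
eef_rot: [-3.14, -0.0, 1.433]
force: [-0.5, -0.2, 0.4]
grip_width: 0.0938
grip_force: 0.0
t 11.6 turn [-0.01  -0.002  0.   ] shift@target [ 7.873 -6.258  1.216] shift@now [ 7.873 -6.256  1.229] w 0.0938 F [-0.5 -0.2  0.4] gf 0.0 q6 -0.24
```

```bash

python3 -m inch '1 0.98 -0.78 0 0 0 0;1 0.98 -0.78 0 0 0 0;1 0.98 -0.78 0 0 0 0;1 0.98 -0.78 0 0 0 0;1 0.98 -0.78 0 0 0 0;1 0.98 -0.78 0 0 0 0;1 0.98 -0.78 0 0 0 0;1 0.98 -0.78 0.5 0 0 0;1 0 0 0.7 0 0 0;1 0 0 0 0 0 0'
python3 - <<'E'
from h import *
need(.4348,.0637,.15,82.1)
c=camera("top")
print("blocks");tops(c,(.4,.5,-.3,.25),.022,.05)
print("carr");tops(c,(.5,.7,-.25,.135),.045,.06);print("handle");tops(c,(.55,.7,-.25,-.17),.08,.14,10)
print("recess floors");tops(c,(.56,.62,-.165,.04),.034,.046)
w=camera("wrist");cv2.imwrite("pics/w3.png",w["img"]);print("wrist");tops(w,(.35,.52,-.08,.12),.025,.05,300)
E
```

```text
time_s: 12.85
ee_pos: [0.4347, 0.0627, 0.1506]
eef_rot: [-3.139, 0.001, 1.431]
force: [0.1, -0.3, -0.7]
grip_width: 0.0939
grip_force: 0.0
t 12.85 turn [-0.015  0.003 -0.011] shift@target [ 0.033 -0.001  0.019] shift@now [ 0.033 -0.001  0.019] w 0.0939 F [ 0.1 -0.3 -0.7] gf 0.0 q6 0.2
blocks
c [ 417.3 -178.4] size [21.9 33.9] ang 89.5 z 25.1 mean [ 416.5 -177.4   25.8] bgr [ 60.  66. 184.]
c [ 442.4 -250.2] size [50.4 41.1] ang 89.8 z 36.5 mean [ 441.7 -249.7   36.2] bgr [ 78. 100. 113.]
c [441.2 -41.7] size [27.4 40.9] ang 75.7 z 36.5 mean [441.  -41.6  36.4] bgr [ 82. 106. 120.]
c [ 443.7 -131.5] size [28.3 40.8] ang 60.7 z 36.7 mean [ 443.8 -131.1   36.4] bgr [ 81. 104. 118.]
carr
c [590.2 -73.3] size [225.6  77.2] ang 89.8 z 52.0 mean [590.6 -63.2  51.8] bgr [194. 201. 203.]
handle
c [ 589.8 -191.4] size [41.9 12. ] ang 1.2 z 100.5 mean [ 589.7 -190.4   98.9] bgr [70. 73. 72.]
recess floors
c [ 591.9 -126.7] size [53.8 42.3] ang 89.9 z 40.6 mean [ 591.9 -127.8   40.5] bgr [198. 205. 207.]
c [592.2 -31.3] size [55.3 41.9] ang 89.8 z 40.6 mean [592.  -31.4  40.5] bgr [200. 207. 208.]
c [591.1  18.1] size [29.1 44.1] ang 89.8 z 40.7 mean [592.2  18.   40.7] bgr [198. 205. 207.]
c [592.7 -79.4] size [31.3 43.2] ang 89.8 z 40.9 mean [592.1 -78.4  40.7] bgr [200. 207. 209.]
wrist
c [440.6 -43.9] size [29.6 41.4] ang 76.1 z 36.7 mean [440.8 -41.1  35.7] bgr [68. 82. 91.]
c [434.5  61.3] size [50.6 41.3] ang 82.3 z 36.9 mean [434.7  63.   36.6] bgr [69. 84. 95.]
```

View pics/w3.png

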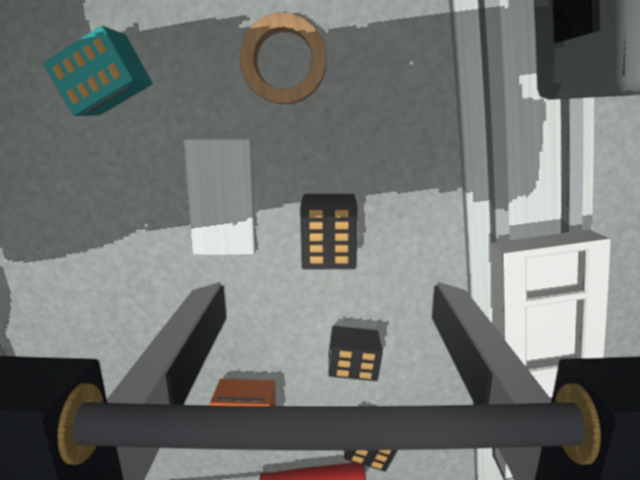

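The wrist view shows wide block A at (329,240) between the open fingers. The cover plate edge at (255,200) is only 8 mm high, below my grasp height. I'll descend on block A.

```bash

python3 -m inch '0.4 0.023 0 0.5 0 0 -0.01;0.4 0 0 0.8 0 0 0;0.4 0 0 0.8 0 0 0;0.4 0 0 0.8 0 0 0;0.4 0 0 0.8 0 0 0;0.4 0 0 0.75 0 0 0;-1 0 0 0 0 0 0;-1 0 0 0 0 0 0;-1 0 0 0 0 0 0;-1 0 0 0 0 0 0' 20
python3 -m inch '-1 0 0 0 0 0 0;-1 0 0 0 0 0 0;-1 0 0 -0.2 0 0 0;-1 0 0 -0.8 0 0 0;-1 0 0 -1 0 0 0;-1 0 0 -1 0 0 0;-1 0 0 -0.5 0 0 0;-1 0 0 0 0 0 -0.4;-1 0 0 0 0 0 -0.39;-1 0 0 0 0 0 0'
python3 - <<'E'
from h import *
need(.592,-.0307,.122,90)
w=camera("wrist");cv2.imwrite("pics/w4.png",w["img"]);tops(w,(.35,.52,-.08,.12),.1,.16,300)
E
```

```text
time_s: 14.2
ee_pos: [0.4361, 0.0633, 0.019]
eef_rot: [3.14, -0.0, 1.435]
force: [-1.0, -1.3, 6.8]
grip_width: 0.0398
grip_force: 20.0
time_s: 15.45
ee_pos: [0.4354, 0.0633, 0.1229]
eef_rot: [-3.141, -0.0, 1.572]
force: [-0.5, -0.1, -0.7]
grip_width: 0.0395
grip_force: 20.0
t 15.45 turn [-0.004 -0.     0.008] shift@target [-3.133  5.219  0.032] shift@now [-3.14   5.215  0.028] w 0.0395 F [-0.5 -0.1 -0.7] gf 20.0 q6 0.06
c [435.2  61.3] size [64.5 50.7] ang 0.2 z 140.7 mean [435.1  67.4 139.4] bgr [58. 67. 73.]
```

View pics/w4.png

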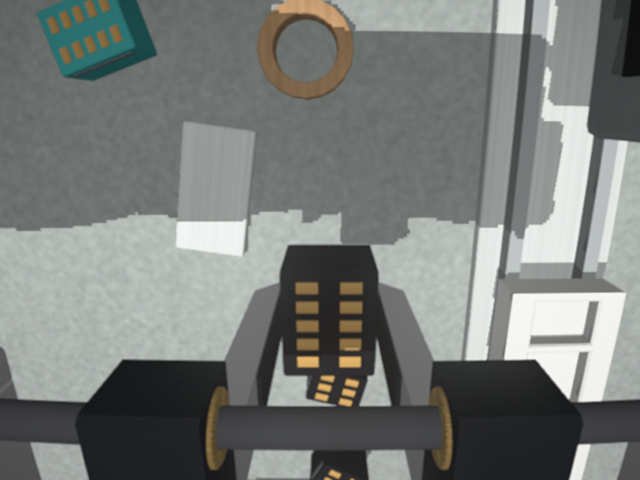

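Block A is held squarely, centred at (329,310), and clear of the bench. Now over to the middle wide recess.

```bash

python3 -m inch '-1 -0.52 0.87 0 0 0 0;-1 -0.52 0.87 0 0 0 0;-1 -0.52 0.87 0 0 0 0;-1 -0.52 0.87 0 0 0 0;-1 -0.52 0.87 0 0 0 0;-1 -0.54 0.88 0 0 0 0;-1 0 0 0 0 0 0;-1 0 0 0.7 0 0 0;-1 0 0 0.7 0 0 0; -1 0 0 0 0 0 0'
python3 - <<'E'
from h import *
need(.5923,-.031,.059,90)
w=camera("wrist");cv2.imwrite("pics/w5.png",w["img"][150:400,180:480])
print("floor");tops(w,(.56,.62,-.165,.04),.030,.046,300);print("block");tops(w,(.54,.65,-.065,.02),.075,.12,300)
E
```

```text
time_s: 16.75
ee_pos: [0.5914, -0.0301, 0.0798]
eef_rot: [-3.138, -0.0, 1.572]
force: [-0.7, 0.8, -1.7]
grip_width: 0.04
grip_force: 20.0
t 16.75 turn [-0.019 -0.003  0.008] shift@target [-0.03   0.031  0.694] shift@now [-0.031  0.033  0.694] w 0.04 F [-0.7  0.8 -1.7] gf 20.0 q6 -0.11
floor
c [ 590.6 -151.7] size [12.3 43.3] ang 89.3 z 41.3 mean [ 590.5 -154.    41.9] bgr [173. 176. 176.]
c [ 590.6 -113.2] size [ 6.4 43.1] ang 89.4 z 40.8 mean [ 589.9 -113.3   40.8] bgr [238. 240. 240.]
c [590.3 -95.3] size [ 6.1 43.6] ang 89.6 z 41.9 mean [590.2 -96.6  42.4] bgr [154. 157. 158.]
c [590.4 -11.6] size [43.2  6. ] ang 0.5 z 40.8 mean [590.4 -11.8  40.9] bgr [159. 161. 161.]
c [590.4  14.7] size [30.6 43.4] ang 90.0 z 40.9 mean [590.4  14.5  41. ] bgr [168. 171. 171.]
block
c [591.4 -32.1] size [64.5 50.8] ang 0.3 z 97.7 mean [591.1 -26.7  98. ] bgr [65. 74. 80.]
```

View pics/w5.png

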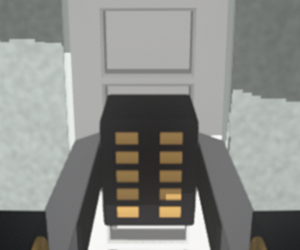

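The block sits over the recess, but the wrist camera puts the recess about 2 mm further -y and 1 mm -x. I'll shift and lower carefully.

```bash

python3 -m inch '-1 -0.06 -0.027 0 0 0 0;-1 0 0 0.15 0 0 0;-1 0 0 0.15 0 0 0;-1 0 0 0.1 0 0 0;-1 0 0 0.1 0 0 0;-1 0 0 0 0 0 0' | grep -E "ee_pos|force: \["
python3 -m inch '-1 0 0 0.1 0 0 0;-1 0 0 0.08 0 0 0;-1 0 0 0 0 0 0'| grep -E "ee_pos|force: \["
```

```text
ee_pos: [0.5918, -0.0323, 0.0659]
force: [-0.0, 0.6, -0.7]
ee_pos: [0.5918, -0.0323, 0.0606]
force: [0.1, 1.6, -1.4]
```

It is going in.

```bash

python3 -m inch '-1 0 0 0.08 0 0 0;-1 0 0 0.06 0 0 0;-1 0 0 0 0 0 0'| grep -E "ee_pos|force: \["
python3 -m inch '-1 0 0 0.06 0 0 0;-1 0 0 0.06 0 0 0;-1 0 0 0 0 0 0'| grep -E "ee_pos|force: \["
```

```text
ee_pos: [0.5921, -0.0324, 0.0588]
force: [-11.0, 2.6, 23.1]
ee_pos: [0.5921, -0.0328, 0.0556]
force: [-14.2, 0.1, 28.1]
```

```bash

python3 -m inch '-1 0 0 -0.15 0 0 0;0.4 0 0 0 0 0 0;0.4 0 0 0 0 0 0;0.4 0 0 0 0 0 0;0.4 0 0 -0.6 0 0 0;0.4 0 0 -0.9 0 0 0;-1 0 0 -0.6 0 0 0;-1 0 0 0 0 0 0;-1 0 0 0 0 0 0;-1 0 0 0 0 0 0'
python3 - <<'E'
from h import *
need(.5918,-.0323,.08,90)
w=camera("wrist");print("block");tops(w,(.54,.65,-.07,.02),.06,.082,300)
E
```

```text
time_s: 19.92
ee_pos: [0.5915, -0.0324, 0.1196]
eef_rot: [-3.14, -0.0, 1.573]
force: [0.1, 0.0, 0.5]
grip_width: 0.0295
grip_force: 0.0
t 19.93 turn [-0.009 -0.001  0.011] shift@target [0.003 0.01  1.32 ] shift@now [0.002 0.012 1.32 ] w 0.0295 F [0.1 0.  0.5] gf 0.0 q6 -0.12
block
c [591.8 -34.3] size [50.8 41.3] ang 89.3 z 76.9 mean [591.7 -30.9  76.2] bgr [67. 80. 89.]
```

The block top reads 76.9 mm, which means home once the camera bias is allowed for. I'll press it with shut fingers to confirm.

```bash

python3 -m inch '-1 0 0 0.4 0 0 0;-1 0 0 0.5 0 0 0;-1 0 0 0.4 0 0 0;-1 0 0 0.1 0 0 0;-1 0 0 0.1 0 0 0;-1 0 0 0.05 0 0 0;-1 0 0 0 0 0 0'| grep -E "ee_pos|force: \[|width"
python3 -m inch '-1 0 0 0.05 0 0 0;-1 0 0 0.05 0 0 0;-1 0 0 0 0 0 0'| grep -E "ee_pos|force: \["
```

```text
ee_pos: [0.5921, -0.0324, 0.0762]
force: [-10.6, 0.9, 18.5]
grip_width: 0.0006
ee_pos: [0.5924, -0.0324, 0.076]
force: [-24.1, 3.0, 46.3]
```

Pressing with 46 N leaves the top at 76.0 mm, so wide A is fully home. Next is narrow 1.

```bash

python3 -m inch '0.4 0 0 -0.6 0 0 0;0.4 0 0 -1 0 0 0;0.4 -0.05 -0.84 -0.4 0 0 0;0.4 -0.05 -0.84 0 0 0 0;0.4 -0.05 -0.84 0 0 0 0;0.4 -0.05 -0.84 0 0 0 0;0.4 -0.05 -0.84 0 0 0 0;0.4 -0.05 -0.84 0 0 0 0.7;0.4 0 0 0 0 0 0.74;0.4 0 0 0 0 0 0'
python3 - <<'E'
from h import *
need(.4411,-.0416,.017,75.7)
w=camera("wrist");tops(w,(.39,.49,-.17,.12),.025,.05,300)
print("top");c=camera("top");tops(c,(.4,.5,-.3,.2),.025,.05,100)
E
```

```text
time_s: 22.48
ee_pos: [0.441, -0.0418, 0.1316]
eef_rot: [3.14, -0.0, 1.322]
force: [-0.5, 0.4, -0.1]
grip_width: 0.0654
grip_force: 0.0
t 22.48 turn [ 0.007 -0.001  0.005] shift@target [6.000e-03 1.000e-03 3.821e+00] shift@now [ 0.005 -0.004  3.821] w 0.0654 F [-0.5  0.4 -0.1] gf 0.0 q6 0.07
c [ 443.3 -133.6] size [29.3 41.2] ang 60.5 z 36.7 mean [ 444.  -131.1   35.8] bgr [64. 79. 89.]
c [440.7 -44.1] size [28.1 41.3] ang 75.4 z 36.8 mean [441.  -42.6  36.3] bgr [ 75.  92. 104.]
top
c [ 442.  -250.3] size [49.9 41. ] ang 87.9 z 36.1 mean [ 441.7 -250.    36.1] bgr [ 79. 102. 115.]
```

```bash

python3 -m inch '0.4 0 0 0.8 0 0 0;0.4 0 0 0.9 0 0 0;0.4 0 0 0.9 0 0 0;0.4 0 0 0.9 0 0 0;0.4 0 0 0.3 0 0 0;-1 0 0 0 0 0 0;-1 0 0 0 0 0 0;-1 0 0 0 0 0 0;-1 0 0 0 0 0 0;-1 0 0 0 0 0 0' 20
python3 -m inch '-1 0 0 0 0 0 0;-1 0 0 0 0 0 0;-1 0 0 -0.3 0 0 0;-1 0 0 -0.8 0 0 0;-1 0 0 -1 0 0 0;-1 0 0 -1 0 0 0;-1 0 0 -0.4 0 0 0;-1 0 0 0 0 0 -0.7;-1 0 0 0 0 0 -0.73;-1 0 0 0 0 0 0'
python3 - <<'E'
from h import *
need(.5918,.0163,.08,90)
w=camera("wrist");tops(w,(.35,.52,-.1,.12),.1,.16,300)
E
```

```text
time_s: 23.82
ee_pos: [0.4412, -0.0418, 0.0178]
eef_rot: [3.14, -0.0, 1.321]
force: [-1.4, 0.1, 6.7]
grip_width: 0.0398
grip_force: 20.0
time_s: 25.08
ee_pos: [0.4405, -0.0416, 0.1217]
eef_rot: [-3.141, -0.0, 1.57]
force: [-0.2, -0.1, -1.0]
grip_width: 0.0398
grip_force: 20.0
t 25.07 turn [-0.004 -0.001 -0.003] shift@target [1.932 5.044 1.389] shift@now [1.934 5.044 1.385] w 0.0398 F [-0.2 -0.1 -1. ] gf 20.0 q6 -0.18
c [440.2 -44. ] size [64.3 28.6] ang 0.2 z 140.5 mean [440.1 -38.  138.1] bgr [60. 67. 72.]
```

```bash

python3 -m inch '-1 0.325 0.84 0 0 0 0;-1 0.325 0.84 0 0 0 0;-1 0.325 0.84 0 0 0 0;-1 0.325 0.84 0 0 0 0;-1 0.325 0.84 0 0 0 0;-1 0.32 0.84 0 0 0 0;-1 0 0 0 0 0 0;-1 0 0 0.7 0 0 0;-1 0 0 0.65 0 0 0; -1 0 0 0 0 0 0'
python3 - <<'E'
from h import *
need(.5918,.0165,.059,90)
w=camera("wrist")
print("floor");tops(w,(.56,.62,-.165,.04),.030,.046,200);print("block");tops(w,(.54,.65,-.01,.06),.082,.12,300)
print("carr end");tops(w,(.54,.65,.03,.06),.048,.057,30)
E
```

```text
time_s: 26.38
ee_pos: [0.5906, 0.0164, 0.0802]
eef_rot: [-3.138, -0.0, 1.569]
force: [-0.4, 0.2, -1.1]
grip_width: 0.04
grip_force: 20.0
t 26.38 turn [-0.018 -0.    -0.009] shift@target [0.002 0.04  0.708] shift@now [0.002 0.042 0.708] w 0.04 F [-0.4  0.2 -1.1] gf 20.0 q6 -0.03
floor
c [ 590.3 -120.5] size [43.  16.1] ang 0.8 z 40.8 mean [ 590.3 -120.3   40.9] bgr [238. 240. 240.]
c [590.3  23.4] size [43.4 10. ] ang 0.6 z 40.9 mean [590.6  23.3  40.9] bgr [165. 168. 168.]
c [589.9  37.1] size [59.8  1.1] ang 0.2 z 38.4 mean [590.2  37.1  38.3] bgr [125. 127. 127.]
block
c [590.4  14.2] size [28.4 64.3] ang 89.9 z 99.3 mean [590.3  19.3  99.7] bgr [64. 72. 78.]
carr end
c [590.4  33.8] size [ 7.7 76.1] ang 89.9 z 52.6 mean [590.4  34.4  52.4] bgr [162. 164. 164.]
```

```bash

python3 -m inch '-1 -0.02 0 0.15 0 0 0;-1 0 0 0.15 0 0 0;-1 0 0 0.1 0 0 0;-1 0 0 0.1 0 0 0;-1 0 0 0 0 0 0' | grep -E "ee_pos|force: \["
python3 -m inch '-1 0 0 0.1 0 0 0;-1 0 0 0.06 0 0 0;-1 0 0 0 0 0 0'| grep -E "ee_pos|force: \["
```

```text
ee_pos: [0.5922, 0.0165, 0.0676]
force: [-5.1, 3.1, 10.3]
ee_pos: [0.5922, 0.0169, 0.0632]
force: [-6.1, 5.6, 13.6]
```

```bash

python3 -m inch '-1 0.03 0 -0.03 0 0 0;-1 0 -0.02 0 0 0 0;-1 0 0 0 0 0 0' | grep -E "ee_pos|force: \["
python3 -m inch '-1 0.02 0 0.06 0 0 0;-1 0 0 0.05 0 0 0;-1 0 0 0 0 0 0'| grep -E "ee_pos|force: \["
```

```text
ee_pos: [0.592, 0.0171, 0.0634]
force: [0.4, 1.5, 6.2]
ee_pos: [0.5911, 0.0176, 0.0589]
force: [-1.0, 0.8, -1.4]
```

```bash

python3 -m inch '-1 0 0 0.03 0 0 0;0.4 0 0 0 0 0 0;0.4 0 0 0 0 0 0;0.4 0 0 0 0 0 0;0.4 0 0 -0.6 0 0 0;0.4 0 0 -0.9 0 0 0;-1 0 0 -0.6 0 0 0;-1 0 0 0 0 0 0;-1 0 0 0 0 0 0;-1 0 0 0 0 0 0'
python3 - <<'E'
from h import *
w=camera("wrist");print("block");tops(w,(.54,.65,-.07,.06),.06,.09,300)
E
```

```text
time_s: 29.42
ee_pos: [0.5909, 0.0176, 0.1205]
eef_rot: [-3.14, -0.0, 1.571]
force: [0.3, -0.3, -0.4]
grip_width: 0.0292
grip_force: 0.0
block
c [591.8 -34.4] size [51.1 41.5] ang 89.9 z 76.8 mean [591.3 -30.6  75.8] bgr [68. 84. 97.]
c [590.9  14. ] size [28.7 41.1] ang 89.9 z 76.8 mean [590.8  16.6  75.6] bgr [64. 77. 87.]
```

Narrow 1 is down at the same height as wide A. I'll press it to confirm, then head to narrow 2.

```bash

python3 -m inch '-1 0 0 0.4 0 0 0;-1 0 0 0.5 0 0 0;-1 0 0 0.4 0 0 0;-1 0 0 0.13 0 0 0;-1 0 0 0.1 0 0 0;-1 0 0 0.06 0 0 0;-1 0 0 0.05 0 0 0;-1 0 0 0.05 0 0 0;-1 0 0 0 0 0 0'| grep -E "ee_pos|force: \[|width"
python3 -m inch '0.4 0 0 -0.5 0 0 0;0.4 0 0 -0.9 0 0 0;0.4 0 0 -0.9 0 0 0;0.4 -0.71 -0.7 0 0 0 0;0.4 -0.71 -0.7 0 0 0 0;0.4 -0.71 -0.7 0 0 0 0;0.4 -0.71 -0.7 0 0 0 0;0.4 -0.71 -0.7 0 0 0 0;0.4 -0.71 -0.7 0 0 0 0;0.4 -0.71 -0.7 0 0 0 0'| grep -E "ee_pos|force: \[|width"
python3 -m inch '0.4 0 0 0 0 0 1;0.4 0 0 0 0 0 1;0.4 0 0 0 0 0 0.92;0.4 0 0 0 0 0 0'
python3 - <<'E'
from h import *
need(.4438,-.1313,.017,60.8)
w=camera("wrist");tops(w,(.39,.49,-.2,.12),.025,.05,300)
print("top");c=camera("top");tops(c,(.39,.52,-.3,.2),.025,.05,100)
E
```

```text
ee_pos: [0.5924, 0.0178, 0.0761]
force: [-21.5, 1.4, 48.0]
grip_width: 0.0003
ee_pos: [0.4439, -0.1323, 0.1402]
force: [0.2, 0.2, -0.2]
grip_width: 0.0656
time_s: 32.35
ee_pos: [0.4445, -0.1316, 0.14]
eef_rot: [3.141, -0.0, 1.062]
force: [0.0, 0.3, -0.6]
grip_width: 0.0659
grip_force: 0.0
t 32.35 turn [ 0.004 -0.     0.006] shift@target [-2.000e-03 -2.600e-02  4.102e+00] shift@now [-2.000e-03 -2.800e-02  4.101e+00] w 0.0659 F [ 0.   0.3 -0.6] gf 0.0 q6 0.14
c [ 411.9 -179.6] size [44.  14.6] ang 1.8 z 26.1 mean [ 411.1 -179.8   26.1] bgr [ 66.  69. 210.]
c [ 443.5 -133.8] size [28.2 41. ] ang 60.8 z 36.8 mean [ 444.3 -132.6   36.3] bgr [ 75.  92. 105.]
top
c [ 441.  -261.7] size [26.2 38.6] ang 89.5 z 35.7 mean [ 439.1 -264.2   36. ] bgr [ 81. 105. 119.]
```

```bash

python3 -m inch '0.4 0 -0.02 0.8 0 0 0;0.4 0 0 0.9 0 0 0;0.4 0 0 0.9 0 0 0;0.4 0 0 0.9 0 0 0;0.4 0 0 0.58 0 0 0;-1 0 0 0 0 0 0;-1 0 0 0 0 0 0;-1 0 0 0 0 0 0;-1 0 0 0 0 0 0;-1 0 0 0 0 0 0' 20
python3 -m inch '-1 0 0 0 0 0 0;-1 0 0 -0.3 0 0 0;-1 0 0 -0.8 0 0 0;-1 0 0 -1 0 0 0;-1 0 0 -1 0 0 0;-1 0 0 -0.4 0 0 0;-1 0 0 0 0 0 -1;-1 0 0 0 0 0 -1;-1 0 0 0 0 0 -0.92;-1 0 0 0 0 0 0'
python3 - <<'E'
from h import *
need(.5918,-.0802,.08,90)
w=camera("wrist");tops(w,(.35,.52,-.2,.12),.1,.16,300)
E
```

```text
time_s: 33.7
ee_pos: [0.4443, -0.1314, 0.0182]
eef_rot: [3.14, -0.0, 1.062]
force: [-0.8, 0.4, 6.8]
grip_width: 0.0398
grip_force: 20.0
time_s: 34.95
ee_pos: [0.4436, -0.1312, 0.1219]
eef_rot: [-3.141, -0.0, 1.57]
force: [0.4, -0.9, -1.4]
grip_width: 0.0396
grip_force: 20.0
t 34.95 turn [-0.004 -0.002 -0.005] shift@target [1.699 4.941 1.398] shift@now [1.702 4.94  1.395] w 0.0396 F [ 0.4 -0.9 -1.4] gf 20.0 q6 -0.37
c [ 443.2 -133.5] size [64.3 28.9] ang 0.1 z 140.4 mean [ 443.3 -127.6  138.1] bgr [58. 65. 70.]
```

```bash

python3 -m inch '-1 0.285 0.825 0 0 0 0;-1 0.285 0.825 0 0 0 0;-1 0.285 0.825 0 0 0 0;-1 0.285 0.825 0 0 0 0;-1 0.285 0.825 0 0 0 0;-1 0.285 0.825 0 0 0 0;-1 0 0 0 0 0 0;-1 0 0 0.7 0 0 0;-1 0 0 0.65 0 0 0; -1 0 0 0 0 0 0'
python3 - <<'E'
from h import *
need(.5918,-.0798,.059,90)
w=camera("wrist")
print("floor");tops(w,(.56,.62,-.165,.04),.030,.046,100);print("block");tops(w,(.54,.65,-.11,-.04),.082,.12,300)
print("seated");tops(w,(.54,.65,-.07,.06),.065,.082,300)
E
```

```text
time_s: 36.25
ee_pos: [0.591, -0.0801, 0.0806]
eef_rot: [-3.139, -0.001, 1.569]
force: [-0.6, -0.0, 0.1]
grip_width: 0.0396
grip_force: 20.0
t 36.25 turn [-0.017 -0.003 -0.012] shift@target [0.009 0.026 0.719] shift@now [0.009 0.028 0.718] w 0.0396 F [-0.6 -0.   0.1] gf 20.0 q6 -0.19
floor
c [ 590.4 -144.2] size [43.6 26.9] ang 0.2 z 40.9 mean [ 590.4 -145.4   41.2] bgr [226. 228. 228.]
c [590.4 -74.2] size [43.2  7.1] ang 0.1 z 40.8 mean [590.5 -74.3  40.9] bgr [165. 168. 168.]
c [590.4  -9.8] size [ 5.7 43.4] ang 89.9 z 40.8 mean [589.6  -8.5  40.9] bgr [166. 169. 169.]
block
c [590.7 -82.6] size [28.9 64.3] ang 89.5 z 99.2 mean [590.8 -77.3  99.7] bgr [73. 80. 85.]
seated
c [590.6 -69. ] size [39.7  1.6] ang 0.0 z 74.2 mean [590.6 -68.9  73.9] bgr [45. 46. 47.]
c [592.  -34.6] size [50.1 41.5] ang 90.0 z 76.9 mean [591.9 -33.3  76.8] bgr [55. 66. 74.]
c [591.1  13.8] size [27.6 41.4] ang 89.8 z 76.9 mean [591.   13.9  76.9] bgr [54. 66. 75.]
```

```bash

python3 -m inch '-1 0 0 0.15 0 0 0;-1 0 0 0.15 0 0 0;-1 0 0 0.1 0 0 0;-1 0 0 0.1 0 0 0;-1 0 0 0 0 0 0' | grep -E "ee_pos|force: \["
python3 -m inch '-1 0 0 0.1 0 0 0;-1 0 0 0.06 0 0 0;-1 0 0 0 0 0 0'| grep -E "ee_pos|force: \["
```

```text
ee_pos: [0.5922, -0.0799, 0.0666]
force: [0.2, 0.1, -0.7]
ee_pos: [0.5923, -0.0799, 0.0619]
force: [-0.6, -0.6, -1.4]
```

Narrow 2 is sliding in freely.

```bash

python3 -m inch '-1 0 0 0.08 0 0 0;-1 0 0 0.05 0 0 0;-1 0 0 0 0 0 0'| grep -E "ee_pos|force: \["
python3 -m inch '0.4 0 0 0 0 0 0;0.4 0 0 0 0 0 0;0.4 0 0 0 0 0 0;0.4 0 0 -0.6 0 0 0;0.4 0 0 -0.9 0 0 0;-1 0 0 -0.6 0 0 0;-1 0 0 0 0 0 0;-1 0 0 0 0 0 0;-1 0 0 0 0 0 0;-1 0 0 0 0 0 0' | grep -E "ee_pos|force: \["
python3 - <<'E'
from h import *
w=camera("wrist");print("block");tops(w,(.54,.65,-.11,.06),.06,.09,300)
E
```

```text
ee_pos: [0.5924, -0.0799, 0.0582]
force: [-2.0, -0.3, 0.9]
ee_pos: [0.5921, -0.0799, 0.1205]
force: [0.9, -0.2, 0.3]
block
c [591.8 -82.3] size [41.1 28.6] ang 0.4 z 76.8 mean [591.9 -78.9  75.5] bgr [69. 82. 92.]
c [592.  -34.5] size [50.  41.3] ang 89.9 z 76.9 mean [592.  -33.5  76.7] bgr [52. 62. 69.]
c [591.   13.7] size [27.9 41.6] ang 89.9 z 76.9 mean [591.1  13.8  76.9] bgr [51. 61. 69.]
```

```bash

python3 -m inch '-1 0 0 0.4 0 0 0;-1 0 0 0.5 0 0 0;-1 0 0 0.4 0 0 0;-1 0 0 0.13 0 0 0;-1 0 0 0.1 0 0 0;-1 0 0 0.06 0 0 0;-1 0 0 0.05 0 0 0;-1 0 0 0.05 0 0 0;-1 0 0 0 0 0 0'| grep -E "ee_pos|force: \[|width"
python3 -m inch '0.4 0 0 -0.5 0 0 0;0.4 0 0 -0.9 0 0 0;0.4 0 0 -0.9 0 0 0;0.4 -0.81 -0.71 0 0 0 0;0.4 -0.81 -0.71 0 0 0 0;0.4 -0.81 -0.71 0 0 0 0;0.4 -0.81 -0.71 0 0 0 0;0.4 -0.81 -0.71 0 0 0 0;0.4 -0.81 -0.71 0 0 0 0;0.4 -0.81 -0.71 0 0 0 0'| grep -E "ee_pos|force: \[|width"
python3 - <<'E'
from h import *
need(.442,-.2502,.017,88)
w=camera("wrist");cv2.imwrite("pics/w9.png",w["img"]);tops(w,(.39,.52,-.35,-.1),.025,.05,300)
print("top");c=camera("top");tops(c,(.39,.52,-.35,.2),.025,.05,100)
E
```

```text
ee_pos: [0.5927, -0.0799, 0.0759]
force: [-27.8, 4.7, 51.6]
grip_width: 0.0002
ee_pos: [0.4427, -0.2509, 0.1398]
force: [0.2, 0.2, 0.2]
grip_width: 0.0658
t 41.35 turn [0.004 0.002 0.201] shift@target [ 0.022 -0.023  4.094] shift@now [ 0.024 -0.025  4.094] w 0.0658 F [0.2 0.2 0.2] gf 0.0 q6 -0.59
c [ 441.3 -253.5] size [50.2 41.2] ang 87.3 z 36.9 mean [ 441.3 -251.7   36.6] bgr [62. 76. 85.]
c [ 412.2 -180.2] size [14.6 44.1] ang 87.6 z 26.0 mean [ 411.2 -179.9   26.1] bgr [ 55.  58. 186.]
top
```

View pics/w9.png

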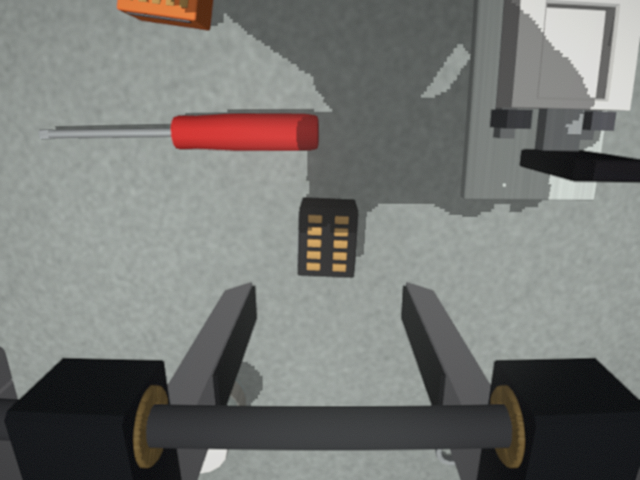

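Wide B is at (329,238), between the fingers and clear of the driver handle.

```bash

python3 -m inch '0.4 0 -0.025 0.8 0 0 0.26;0.4 0 0 0.9 0 0 0;0.4 0 0 0.9 0 0 0;0.4 0 0 0.9 0 0 0;0.4 0 0 0.58 0 0 0;-1 0 0 0 0 0 0;-1 0 0 0 0 0 0;-1 0 0 0 0 0 0;-1 0 0 0 0 0 0;-1 0 0 0 0 0 0' 20
python3 -m inch '-1 0 0 0 0 0 0;-1 0 0 -0.3 0 0 0;-1 0 0 -0.8 0 0 0;-1 0 0 -1 0 0 0;-1 0 0 -1 0 0 0;-1 0 0 -1 0 0 -0.26;-1 0 0 -0.4 0 0 0;-1 0 0 0 0 0 0'
python3 - <<'E'
from h import *
need(.5918,-.1283,.13,90)
w=camera("wrist");tops(w,(.35,.52,-.35,-.1),.1,.19,300)
E
```

```text
time_s: 42.7
ee_pos: [0.443, -0.2503, 0.018]
eef_rot: [3.14, 0.001, 1.525]
force: [-1.1, 1.1, 6.9]
grip_width: 0.0396
grip_force: 20.0
time_s: 43.7
ee_pos: [0.4425, -0.2501, 0.1522]
eef_rot: [3.141, 0.0, 1.57]
force: [-0.0, 0.2, -0.4]
grip_width: 0.0394
grip_force: 20.0
t 43.7 turn [ 0.004  0.003 -0.005] shift@target [4.06  4.976 0.742] shift@now [4.065 4.972 0.743] w 0.0394 F [-0.   0.2 -0.4] gf 20.0 q6 -0.59
c [ 442.4 -253.3] size [64.3 51. ] ang 0.1 z 171.1 mean [ 442.2 -246.9  169.7] bgr [57. 65. 71.]
```

```bash

python3 -m inch '-1 0.68 0.83 0 0 0 0;-1 0.68 0.83 0 0 0 0;-1 0.68 0.83 0 0 0 0;-1 0.68 0.83 0 0 0 0;-1 0.68 0.83 0 0 0 0;-1 0.68 0.83 0 0 0 0;-1 0 0 0.6 0 0 0;-1 0 0 0.9 0 0 0;-1 0 0 0.87 0 0 0; -1 0 0 0 0 0 0'
python3 - <<'E'
from h import *
need(.5918,-.1275,.059,90)
w=camera("wrist")
print("block");tops(w,(.54,.65,-.165,-.09),.082,.12,300)
print("floor");tops(w,(.56,.62,-.165,.04),.030,.046,50);
print("seated");tops(w,(.54,.65,-.1,.06),.065,.082,300)
E
```

```text
time_s: 45.0
ee_pos: [0.5898, -0.1277, 0.0778]
eef_rot: [-3.136, -0.001, 1.57]
force: [0.2, -1.4, -0.2]
grip_width: 0.04
grip_force: 20.0
t 45.0 turn [-0.032 -0.008 -0.004] shift@target [0.008 0.067 0.625] shift@now [0.007 0.07  0.625] w 0.04 F [ 0.2 -1.4 -0.2] gf 20.0 q6 -0.27
block
c [ 589.6 -130.9] size [50.7 64.5] ang 89.4 z 96.7 mean [ 589.6 -125.8   97.8] bgr [67. 77. 84.]
floor
c [ 590.5 -110.5] size [10.5 43.2] ang 89.8 z 40.8 mean [ 590.8 -109.7   40.9] bgr [172. 174. 175.]
c [590.5 -69.8] size [43.3  6.2] ang 1.0 z 41.1 mean [588.5 -68.3  41.4] bgr [162. 165. 164.]
seated
c [592.  -82.5] size [41.4 28.2] ang 0.1 z 76.9 mean [591.9 -81.6  76.6] bgr [60. 71. 79.]
c [592.1 -34.4] size [50.  41.5] ang 89.9 z 76.9 mean [592.1 -34.1  76.9] bgr [54. 65. 74.]
```

```bash

python3 -m inch '-1 0 0.02 0.1 0 0 0;-1 0 0 0.12 0 0 0;-1 0 0 0.1 0 0 0;-1 0 0 0.1 0 0 0;-1 0 0 0 0 0 0' | grep -E "ee_pos|force: \["
python3 -m inch '-1 0 0 0.1 0 0 0;-1 0 0 0.06 0 0 0;-1 0 0 0 0 0 0'| grep -E "ee_pos|force: \["
```

```text
ee_pos: [0.5924, -0.1276, 0.0681]
force: [1.0, 0.3, -1.4]
ee_pos: [0.5924, -0.1276, 0.0633]
force: [-1.7, -0.5, -1.4]
```

```bash

python3 -m inch '-1 0 0 0.1 0 0 0;-1 0 0 0.07 0 0 0;-1 0 0 0 0 0 0'| grep -E "ee_pos|force: \["
python3 -m inch '0.4 0 0 0 0 0 0;0.4 0 0 0 0 0 0;0.4 0 0 0 0 0 0;0.4 0 0 -0.6 0 0 0;0.4 0 0 -0.9 0 0 0;-1 0 0 -0.6 0 0 0;-1 0 0 0 0 0 0;-1 0 0 0 0 0 0;-1 0 0 0 0 0 0;-1 0 0 0 0 0 0' | grep -E "ee_pos|force: \["
python3 -m inch '-1 0 0 0.4 0 0 0;-1 0 0 0.5 0 0 0;-1 0 0 0.4 0 0 0;-1 0 0 0.13 0 0 0;-1 0 0 0.1 0 0 0;-1 0 0 0.06 0 0 0;-1 0 0 0.05 0 0 0;-1 0 0 0.05 0 0 0;-1 0 0 0 0 0 0'| grep -E "ee_pos|force: \[|width"
```

```text
ee_pos: [0.5924, -0.1276, 0.0582]
force: [-1.4, -0.8, -2.5]
ee_pos: [0.5923, -0.1276, 0.1208]
force: [-0.5, -0.4, -0.3]
ee_pos: [0.5929, -0.1277, 0.076]
force: [-25.8, 5.5, 47.7]
grip_width: 0.0007
```

Wide B is home as well. I'll lift, go behind the handle and check all four blocks and the handle.

```bash

python3 -m inch '-1 0 0 -0.6 0 0 0;-1 0 0 -1 0 0 0;-1 0 0 -0.9 0 0 0;-1 -0.9 0 0 0 0 0;-1 -0.9 0 0 0 0 0;-1 -0.9 0 0 0 0 0;-1 -0.7 0 0 0 0 0;-1 0 0 0 0 0 0'
python3 - <<'E'
from h import *
need(.592,-.23,.075,90)
w=camera("wrist");print("seated");tops(w,(.54,.65,-.2,.06),.065,.085,100);print("handle");tops(w,(.54,.65,-.25,-.16),.09,.12,50)
cv2.imwrite("pics/w10.png",w["img"])
E
```

```text
time_s: 49.8
ee_pos: [0.5924, -0.2307, 0.1457]
eef_rot: [3.141, 0.0, 1.569]
force: [0.1, 0.3, -0.4]
grip_width: 0.0007
grip_force: 0.0
t 49.8 turn [ 0.001  0.    -0.008] shift@target [ 0.022 -0.013  2.356] shift@now [ 0.022 -0.013  2.356] w 0.0007 F [ 0.1  0.3 -0.4] gf 0.0 q6 -0.43
seated
c [ 590.5 -189.2] size [42.8  1. ] ang 0.0 z 76.2 mean [ 590.7 -189.    75.4] bgr [47. 48. 46.]
c [ 592.1 -130.8] size [49.9 41.6] ang 89.5 z 76.9 mean [ 592.2 -130.4   76.8] bgr [43. 52. 59.]
c [592.2 -92.6] size [ 8.9 41. ] ang 89.8 z 76.6 mean [592.2 -93.5  75.5] bgr [32. 41. 47.]
handle
c [ 590.7 -195. ] size [12.5 43.8] ang 89.8 z 101.5 mean [ 590.5 -194.   100.7] bgr [56. 57. 55.]
```

View pics/w10.png

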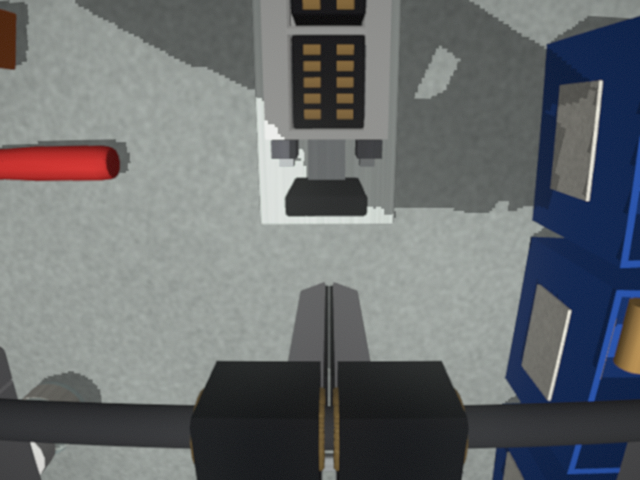

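Wide B sits flush at (329,82), with the handle at (327,195) and the shut fingers behind it. I'll lower and push in.

```bash

python3 -m inch '-1 0 0 0.8 0 0 0;-1 0 0 0.8 0 0 0;-1 0 0 0.76 0 0 0;-1 0.25 0 0 0 0 0;-1 0.25 0 0 0 0 0;-1 0.25 0 0 0 0 0;-1 0.3 0 0 0 0 0;-1 0.4 0 0 0 0 0;-1 0.5 0 0 0 0 0;-1 0.5 0 0 0 0 0'
python3 -m inch '-1 0.5 0 0 0 0 0;-1 0.5 0 0 0 0 0;-1 0.5 0 0 0 0 0;-1 0.5 0 0 0 0 0;-1 0.5 0 0 0 0 0;-1 0.5 0 0 0 0 0;-1 0.5 0 0 0 0 0;-1 0.5 0 0 0 0 0;-1 0.4 0 0 0 0 0;-1 0.3 0 0 0 0 0'
```

```text
time_s: 51.1
ee_pos: [0.5925, -0.1551, 0.0751]
eef_rot: [3.141, 0.0, 1.571]
force: [0.5, -4.7, 2.6]
grip_width: 0.0003
grip_force: 2.0
time_s: 52.35
ee_pos: [0.5924, -0.0143, 0.0749]
eef_rot: [-3.141, -0.0, 1.571]
force: [-0.4, -3.8, 2.1]
grip_width: 0.0004
grip_force: 1.8
```

```bash

python3 -m inch '-1 0.4 0 0 0 0 0;-1 0.4 0 0 0 0 0;-1 0.4 0 0 0 0 0;-1 0.25 0 0 0 0 0;-1 0.1 0 0 0 0 0;-1 0.1 0 0 0 0 0;-1 0 0 0 0 0 0'| grep -E "ee_pos|force: \["
for i in 1 2; do python3 -m inch '-1 0.08 0 0 0 0 0;-1 0.08 0 0 0 0 0;-1 0 0 0 0 0 0' | grep -E "ee_pos|force: \["; done
```

```text
ee_pos: [0.5924, 0.0346, 0.0748]
force: [0.8, -0.2, 0.4]
ee_pos: [0.5925, 0.0388, 0.0749]
force: [-0.5, -5.6, -1.4]
ee_pos: [0.5925, 0.039, 0.0749]
force: [-2.3, -37.3, 1.8]
```

The carriage is at the far stop (37 N reaction). I'll back off, lift and go to the button.

```bash

python3 -m inch '-1 -0.5 0 0 0 0 0;-1 -0.3 0 0 0 0 0;-1 0 0 -0.8 0 0 0;-1 0 0 -1 0 0 0;-1 0 0 -0.9 0 0 0;-1 0 -0.9 -0.9 0 0 0;-1 0 -0.9 0 0 0 0;-1 0 -0.9 0 0 0 0;-1 0.5 -0.95 0 0 0 0;-1 0.9 -0.95 0 0 0 0'
python3 -m inch '-1 0.9 -0.95 0 0 0 0;-1 0.9 -0.95 0 0 0 0;-1 0.9 0 0 0 0 0;-1 0.9 0 0 0 0 0;-1 0.9 0 0 0 0 0;-1 0.9 0 0 0 0 0;-1 0.9 0 0 0 0 0;-1 0 0 0 0 0 0'
python3 - <<'E'
from h import *
need(.395,.291,.04,90)
w=camera("wrist");print("btn");tops(w,(.36,.43,.25,.34),.024,.05,30);tops(w,(.36,.43,.25,.34),.01,.024,30);print("head rel: blocks in");tops(w,(.5,.7,.05,.2),.09,.11,50)
c=camera("top");print("handle");tops(c,(.55,.65,0,.12),.09,.12,5);print("btn top",np.round(pt(c,192,278,.028),4))
E
```

```text
time_s: 55.22
ee_pos: [0.4536, 0.0623, 0.183]
eef_rot: [3.141, -0.001, 1.57]
force: [-0.9, 0.3, -0.1]
grip_width: 0.0007
grip_force: 0.0
time_s: 56.22
ee_pos: [0.3971, 0.2522, 0.1828]
eef_rot: [-3.141, -0.0, 1.573]
force: [0.5, -1.2, -0.2]
grip_width: 0.0005
grip_force: 0.0
t 56.23 turn [-0.002 -0.002  0.013] shift@target [ 1.294 -0.069  4.761] shift@now [ 1.292 -0.065  4.762] w 0.0005 F [ 0.5 -1.2 -0.2] gf 0.0 q6 0.49
btn
c [392.8 295.5] size [47.3 47.1] ang 79.8 z 13.7 mean [392.8 296.5  17.1] bgr [75. 75. 71.]
head rel: blocks in
c [589.4  59.8] size [45.2 10.1] ang 7.7 z 96.5 mean [588.7  60.3  96.5] bgr [21. 19. 19.]
c [552.8 170.1] size [ 2.7 59.7] ang 0.4 z 107.9 mean [552.5 172.4 107.3] bgr [67. 66. 63.]
handle
c [590.3  57.1] size [11.3 43.6] ang 90.0 z 101.5 mean [589.8  57.3 100.3] bgr [74. 76. 75.]
btn top [0.3954 0.2903 0.028 ]
```

```bash

python3 -m inch '-1 0.7 -0.08 0 0 0 0;-1 0.68 0 0 0 0 0;-1 0 0 0.9 0 0 0;-1 0 0 1 0 0 0;-1 0 0 1 0 0 0;-1 0 0 1 0 0 0;-1 0 0 0.9 0 0 0;-1 0 0 0 0 0 0'| grep -E "ee_pos|force: \["
for i in 1 2; do python3 -m inch '-1 0 0 0.1 0 0 0;-1 0 0 0.1 0 0 0;-1 0 0 0 0 0 0' | grep -E "ee_pos|force: \["; done
```

```text
ee_pos: [0.3943, 0.2918, 0.0376]
force: [0.2, -0.1, 1.0]
ee_pos: [0.3952, 0.2924, 0.0333]
force: [0.5, 0.1, 0.2]
ee_pos: [0.3949, 0.2923, 0.0267]
force: [0.5, 0.2, -0.3]
```

```bash

for i in 1 2 3 4; do python3 -m inch '-1 0 0 0.06 0 0 0;-1 0 0 0 0 0 0' | grep -E "ee_pos|force: \["; done
```

```text
ee_pos: [0.395, 0.2923, 0.025]
force: [-0.4, -0.1, -0.3]
ee_pos: [0.395, 0.2923, 0.0232]
force: [-0.7, 0.1, -0.2]
ee_pos: [0.3951, 0.2924, 0.0216]
force: [0.2, 0.1, 2.4]
ee_pos: [0.3951, 0.2924, 0.0198]
force: [-0.3, 0.9, 3.1]
```

```bash

for i in 1 2 3 4; do python3 -m inch '-1 0 0 0.06 0 0 0;-1 0 0 0 0 0 0' | grep -E "ee_pos|force: \["; done
```

```text
ee_pos: [0.3951, 0.2924, 0.018]
force: [-0.6, 0.4, 3.0]
ee_pos: [0.3951, 0.2924, 0.0163]
force: [-1.2, -1.2, 5.7]
ee_pos: [0.3953, 0.2925, 0.0158]
force: [-8.8, -4.7, 27.2]
ee_pos: [0.3955, 0.2926, 0.0153]
force: [-15.5, -10.4, 48.9]
```

The button bottomed at 0.0153 with 49 N after 6 mm of travel. I'll release it and go back to pull the handle out.

```bash

python3 -m inch '-1 0 0 -0.5 0 0 0;-1 0 0 -0.9 0 0 0;-1 0 0 -1 0 0 0;-1 0 0 -1 0 0 0;-1 0 0 -1 0 0 0;-1 0 0 -1 0 0 0;-1 -0.9 0 -0.75 0 0 0;-1 -0.9 0 0 0 0 0;-1 -0.9 0 0 0 0 0;-1 -0.9 0 0 0 0 0'| grep -E "ee_pos|force: \["
python3 -m inch '-1 -0.9 0.7 0 0 0 0;-1 -0.9 0.8 0 0 0 0;-1 -0.9 0.8 0 0 0 0;-1 -0.9 0.8 0 0 0 0;-1 0 0.85 0 0 0 0;-1 0 0.85 0 0 0 0;-1 0 0.85 0 0 0 0;-1 0 0.85 0 0 0 0;-1 0 0 0 0 0 0'| grep -E "ee_pos|force: \["
python3 - <<'E'
from h import *
need(.592,.077,.072,90)
w=camera("wrist");cv2.imwrite("pics/w12.png",w["img"]);print("handle");tops(w,(.55,.65,0.02,.1),.09,.12,5)
c=camera("top");P=cloud(c);m=(abs(P[...,0]-.3945)<.02)&(abs(P[...,1]-.292)<.02);print("btn",np.percentile(P[m][:,2],[50,90]))
E
```

```text
ee_pos: [0.3947, 0.1834, 0.1967]
force: [0.0, 0.3, -0.5]
ee_pos: [0.5905, 0.0763, 0.1959]
force: [-0.3, -0.4, 0.3]
t 62.45 turn [-0.009  0.001 -0.001] shift@target [0.024 0.052 4.129] shift@now [0.025 0.058 4.128] w 0.001 F [-0.3 -0.4  0.3] gf 0.0 q6 0.07
handle
c [590.3  55.3] size [12.6 43.8] ang 89.5 z 101.3 mean [590.3  56.7 100.2] bgr [72. 71. 70.]
btn [0.01758013 0.02469797]
```

View pics/w12.png

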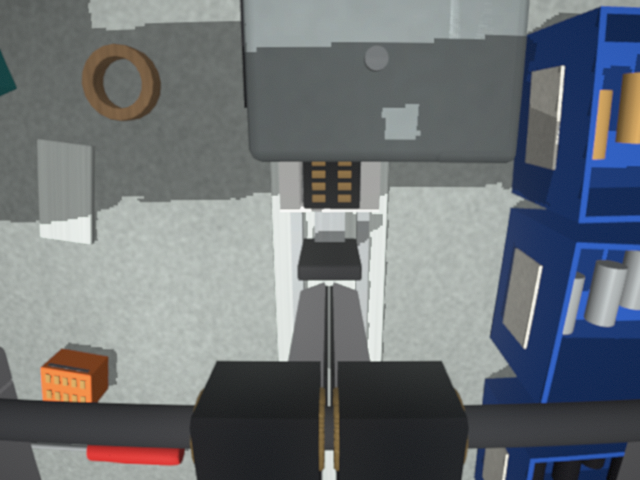

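The handle is at (330,260) and wide B still sits flush at (331,183). The fingers only look short of the handle because of perspective; the TCP is at y=0.076 and the handle face at about 0.062. I'll descend and pull.

```bash

python3 -m inch '-1 0.09 0.03 0 0 0 0;-1 0 0 0.9 0 0 0;-1 0 0 0.9 0 0 0;-1 0 0 0.9 0 0 0;-1 0 0 0.9 0 0 0;-1 0 0 0.5 0 0 0;-1 -0.2 0 0 0 0 0;-1 -0.2 0 0 0 0 0;-1 -0.2 0 0 0 0 0;-1 -0.2 0 0 0 0 0'
python3 -m inch '-1 -0.4 0 0 0 0 0;-1 -0.5 0 0 0 0 0;-1 -0.5 0 0 0 0 0;-1 -0.5 0 0 0 0 0;-1 -0.5 0 0 0 0 0;-1 -0.5 0 0 0 0 0;-1 -0.5 0 0 0 0 0;-1 -0.5 0 0 0 0 0;-1 -0.5 0 0 0 0 0;-1 -0.5 0 0 0 0 0'
```

```text
time_s: 63.8
ee_pos: [0.5913, 0.0548, 0.0749]
eef_rot: [3.14, -0.0, 1.571]
force: [-0.4, 3.3, 2.5]
grip_width: 0.0006
grip_force: 1.7
time_s: 65.05
ee_pos: [0.591, -0.0929, 0.074]
eef_rot: [-3.142, -0.0, 1.571]
force: [2.2, 4.7, 1.8]
grip_width: 0.0003
grip_force: 2.0
```

```bash

python3 -m inch '-1 -0.5 0 0 0 0 0;-1 -0.5 0 0 0 0 0;-1 -0.5 0 0 0 0 0;-1 -0.5 0 0 0 0 0;-1 -0.4 0 0 0 0 0;-1 -0.2 0 0 0 0 0;-1 -0.1 0 0 0 0 0;-1 0 0 0 0 0 0'| grep -E "ee_pos|force: \["
for i in 1 2 3; do python3 -m inch '-1 -0.08 0 0 0 0 0;-1 -0.08 0 0 0 0 0;-1 0 0 0 0 0 0' | grep -E "ee_pos|force: \["; done
```

```text
ee_pos: [0.5908, -0.1731, 0.0738]
force: [0.1, 0.3, 0.1]
ee_pos: [0.5908, -0.1778, 0.0739]
force: [-0.4, 1.4, -0.8]
ee_pos: [0.5908, -0.1803, 0.0739]
force: [-3.1, 17.6, 2.7]
ee_pos: [0.5908, -0.1805, 0.0739]
force: [-6.3, 47.9, 10.9]
```

It's at the loading stop. I'll ease off, lift, clear away and check.

```bash

python3 -m inch '-1 0.35 0 0 0 0 0;-1 0 0 0 0 0 0;-1 0 0 -0.8 0 0 0;-1 0 0 -1 0 0 0;-1 0 0 -1 0 0 0;-1 0 0 -1 0 0 0;-1 -0.8 -0.8 0 0 0 0;-1 -0.8 -0.8 0 0 0 0;-1 -0.8 -0.8 0 0 0 0;-1 -0.8 -0.8 0 0 0 0'| grep -E "ee_pos|force: \["
python3 -m inch '-1 -0.8 -0.8 0 0 0 0;-1 -0.8 -0.8 0 0 0 0;-1 -0.8 -0.5 0 0 0 0;-1 0 0 0 0 0 0;-1 0 0 0 0 0 0;-1 0 0 0 0 0 0'| grep -E "ee_pos|force: \["
python3 - <<'E'
from h import *
c=camera("top");cv2.imwrite("pics/end.png",cv2.resize(c["img"][140:330,140:440],None,fx=2.6,fy=2.6,interpolation=cv2.INTER_CUBIC))
print("blocks");tops(c,(.54,.65,-.185,.06),.062,.09,40);print("handle");tops(c,(.55,.65,-.25,-.17),.09,.12,5);print("left on bench");tops(c,(.4,.53,-.35,.25),.025,.05,60)
E
```

```text
ee_pos: [0.494, -0.2746, 0.1883]
force: [0.8, -0.4, 0.8]
ee_pos: [0.4324, -0.3444, 0.1881]
force: [-0.1, 0.6, 0.2]
blocks
c [590.9 -32.3] size [47.2 39.6] ang 89.9 z 76.9 mean [591.2 -32.2  76.9] bgr [ 86. 109. 123.]
c [590.6  16. ] size [26.1 40.8] ang 89.7 z 76.7 mean [590.1  15.9  76.5] bgr [ 91. 113. 127.]
c [ 592.4 -127.8] size [49.4 41.2] ang 89.9 z 76.3 mean [ 592.  -127.7   76. ] bgr [ 85. 107. 120.]
c [592.9 -80.4] size [26.3 41.7] ang 89.7 z 76.1 mean [591.9 -80.4  76.1] bgr [ 88. 110. 124.]
handle
c [ 590.3 -192.4] size [42.4 12.2] ang 0.1 z 100.7 mean [ 589.  -191.7  100.5] bgr [70. 72. 72.]
left on bench
```

View pics/end.png

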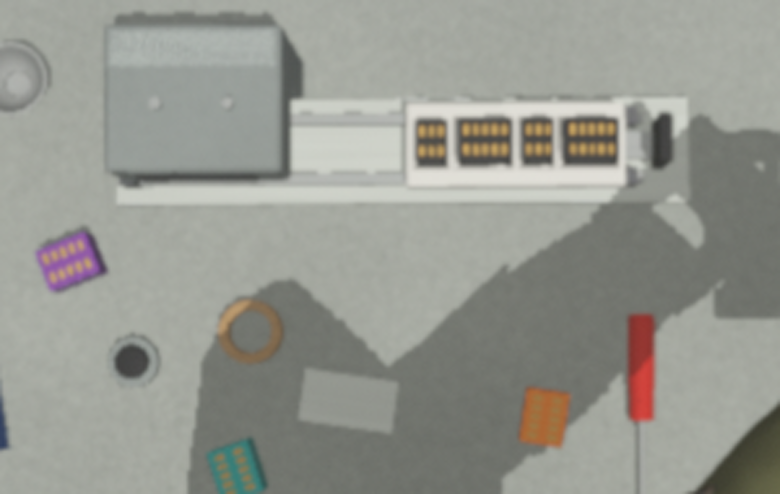

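All four blocks are flush at crop x = 430, 485, 537 and 590, tops at about 76 mm. The carriage is at the loading stop with the handle at (662,140), and the bystanders haven't moved. Handing in.

```bash
python3 -c "
from station import ticket
print(ticket.hand_in())"
```

```text
the job is handed in; nothing more can be done
None
```

The job is handed in: all four black blocks are pressed home, the carriage went to the far stop, the start button was pressed and released, and the carriage is back at the loading stop with every block still seated.

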